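Brush out the sample mill and latch its lid

TASK

Clean down the open sample mill for the next test: take the brush from its stand and gently stroke it up and down inside the grinding chamber three times, each time right down to the blades and back up to the rim. Hang the brush back upright in the fork of its stand, lower the clear lid until it is fully shut, and then turn the latch by its black knob until its nose lies square over the lid. Leave the jar, the beaker and the dish where they stand.

Things in the scene. Friction and masses are not known exactly. Their poses are not given: they have to be found in the camera images.
- mill: Dark red bench mill, fixed. Origin on the bench below the grinding chamber's axis; x points to the red motor housing behind (x 78 to 214 mm, 180 wide, 122 high), z up. Chamber: upright steel cup, 72 mm inside diameter, rim 130 mm above the bench, floor 90 mm below the rim with a blade hub 10 mm high, 18 across. Rim flange 100 mm across. The latch bracket in front reaches x = -88 mm.
- mill_mouth (a point): Centre of the chamber mouth, at the rim, 130 mm above the bench; axes as the mill's.
- lid_hinge (a point): Middle of the lid's hinge line, at x = 66, y = 0, z = 136 mm in the mill's frame; the hinge runs along the mill's y.
- lid (a joint): Opening angle of the lid (rad): 0 = fully shut (stop), 2.0 = open stop, leaning back over the housing; starts at 1.7 to 1.95. Stiff friction hinge: the lid stays at any angle; about 2 to 4 N at its front edge moves it.
- lid_edge (a point): Middle of the lid's front edge, mid-thickness, 121 mm from the hinge line. Clear plate 112 mm wide, 8 mm thick (9 mm aluminium strip along the front edge), its middle plane through the hinge line. Its upper face looks up when shut and to the mill's +x when upright; a flat white plug, 7 mm high, at its middle.
- latch (a joint): Angle of the swing latch about its upright pivot (rad): 0 = secured, nose square over the lid's front edge, against a stop. Grows anticlockwise seen from above; starts open at 1.35 to 1.7 with the nose towards the mill's +y, tail and knob towards its -y; stop at 1.75. Stays where left; about 2 N at the knob turns it. The nose cannot pass over the edge of a lid that is not down.
- latch_pivot (a point): Latch pivot, on the latch bar's mid-thickness, x = -72, y = 0, z = 149 mm in the mill's frame. Steel bar 16 mm wide, 7 mm thick; nose reaches 34 mm one way, tail 50 mm the other; the pivot cap stands 4 mm above the bar.
- latch_knob (a point): Centre of the top of the black knob on the latch's tail: upright cylinder 20 mm across, 32 mm high (bench height 152.5 to 184.5 mm), its axis 42 mm from the pivot.
- brush: Long brush, 200 mm, 0.12 kg, hanging upright at the start. Origin at the lower end of the bristles, z along the handle. Off-white bristle head 75 mm high, 71 across (bristles give way freely; stiff core 40 mm across); steel stem 10 mm across; round blue collar 40 mm across, 115 to 121 mm up; blue square handle 22 x 22 mm, faces along the brush's x and y, 121 to 200 mm up.
- brush_collar (a point): Centre of the underside of the brush's collar, 115 mm above the brush's lower end.
- stand: Steel brush stand, fixed. Origin on the bench below the brush's axis. Base plate 130 x 100 x 8 mm, column at x 50 to 62 mm, on it a level fork plate 6 mm thick, 80 wide, x -30 to 62 mm, top 135 mm up. Its slot, 22 mm wide, runs along x from -30 (open end) to 13 mm: the brush's stem passes through it, the collar rests on the plate. Lift the brush a little, then slide it out along -x.
- stand_fork (a point): Where the centre of the underside of the collar belongs: on the fork plate's top, 135 mm above the bench; axes as the stand's.
- jar: Bystander: closed glass sample jar with white cap, 72 mm across, 115 mm high. Origin under its base.
- beaker: Bystander: dark blue plastic beaker, 84 mm across, 100 mm high. Origin under its base.
- dish: Bystander: aluminium moisture dish with lid, 80 mm across, 27 mm high. Origin under its base.
Things that resemble listed ones, but are neither listed nor needed, are in the scene too. What is meant by the brush is not orange, and is the smaller of those in its own colour. Several things have the shape of the stand; the one meant has the colours described above.

How it is judged:
On the way, in this order (a step that is already met when the one before it is completed fails the run):
1. first stroke down: the brush's lower end over 62 mm below the rim, inside the chamber (horizontal distance between brush and mill_mouth below 0.03 m and z of brush in the frame of mill_mouth below -0.062 m and angle between brush's own z axis and vertical below 0.25 rad).
2. first stroke up: the brush's lower end less than 30 mm below the rim, over the chamber (horizontal distance between brush and mill_mouth below 0.03 m and z of brush in the frame of mill_mouth above -0.03 m).
3. second stroke down: the brush's lower end over 62 mm below the rim, inside the chamber (all of step 1).
4. second stroke up: the brush's lower end less than 30 mm below the rim, over the chamber (all of step 2).
5. third stroke down: the brush's lower end over 62 mm below the rim, inside the chamber (all of step 3).
6. third stroke up: the brush's lower end less than 30 mm below the rim, over the chamber (all of step 4).
7. lid fully shut (under 0.04 rad) (value of joint lid below 0.04 rad), for 0.2 s.
8. then the latch turned over the lid (under 0.2 rad) (value of joint latch below 0.2 rad and value of joint lid below 0.04 rad), for 0.2 s.
At the end, for the whole second after the job is handed in: The brush hangs upright and at rest in the fork of its stand (collar on the plate, within 18 mm of its place across, tilt under 0.12 rad), the lid is shut (under 0.04 rad) and the latch is over it (under 0.2 rad) (all of step 8 and horizontal distance between brush_collar and stand_fork below 0.018 m and z of brush_collar in the frame of stand_fork between -0.006 and 0.006 m and angle between brush's own z axis and vertical below 0.12 rad and linear speed of brush below 0.03 m/s); the robot touches nothing.
It fails at once if the brush is rammed into the mill (over 40 N) (contact force between brush and mill above 40 N).
It fails at once if the jar is moved over 25 mm or tipped (distance of jar from where it was at the start of the episode above 0.025 m or angle between jar's own z axis and vertical above 0.4 rad).
It fails at once if the beaker is moved over 25 mm or tipped (distance of beaker from where it was at the start of the episode above 0.025 m or angle between beaker's own z axis and vertical above 0.4 rad).
It fails at once if the dish is moved over 25 mm or tipped (distance of dish from where it was at the start of the episode above 0.025 m or angle between dish's own z axis and vertical above 0.4 rad).
It also fails if it takes over 72 s, if anything falls off the work surface, if the arm or the gripper's body presses on something with over 40 N, if the wrist force passes 120 N, or if a joint passes its speed limit or range.

ROBOT

A 6-joint arm with a two-finger parallel gripper is mounted at the origin on the work surface. World frame = base frame: x ahead of the robot, y to its left, z up, the work surface at z = 0. Lengths are in m, angles in rad, forces in N, time in s.
With the tool pointing down it reaches from about 0.3 to 0.875 m from the base axis. Payload 4.2 kg.
Tool frame: the origin (TCP) lies midway between the tips of the shut fingers; the grasp point (between the pads) lies 19 mm behind it; z points along the fingers, y is the line along which they close (so a half turn about z gives the same grasp; the last joint's range is limited). The gripper opens to 85 mm and grips with 20 to 120 N. Pads are 22 mm wide; open, the fingers measure 114 mm over their backs; the gripper's body (76 mm by 85 mm) begins 54 mm behind the grasp point. The pads swing forward as they close: fully open they stand 13 mm farther back than shut.
Start: joints at [-1.24, 0.32, 1.565, -0, 1.257, -0.02], TCP at [0.198, -0.54, 0.231] pointing down, gripper open.
Joint ranges: [-3.11, 3.11], [-0.84, 2.01], [0.21, 2.61], [-1.34, 4.49], [0.05, 2.63], [-2.56, 2.56]. Speed limits (rad/s): [2.57, 2.57, 3.14, 3.14, 3.14, 3.14].

INTERFACE

Orientations are given as a rotation vector (axis times angle).
In Python, from cell import arm gives the robot as it stands. Calls block until the motion is done:
- arm.movep(position, orientation): joint-space move of the TCP to a pose.
- arm.movel(position, rot=None, speed=0.15, stop_force=None): straight line of the TCP; rot=None keeps the orientation; speed is the mean speed in m/s. With stop_force (N) it stops when the force on the tool has changed by that much, and returns True; else False.
- arm.goto_joints(angles): joint-space move.
- arm.command_gripper(opening, f_grip=None): finger opening in m; f_grip is the grip in N (None keeps the last); returns when the fingers have stopped.
- arm.sleep(seconds).
- arm.solve_ik(position, orientation): joint angles nearest the present ones, or None.
- arm.get_obs(): the state.
- arm.camera(name): name is "scene" or "top"; returns the picture (420x560x3 uint8, blue, green, red); there is no depth.
- arm.camera_model(name): a dict with "camera_matrix" (3x3 intrinsics, pixels), "world_from_camera" (4x4, takes a point from camera to world coordinates). Camera axes: x right, y up, looking along -z (the intrinsics and any distortion apply to the point x, -y, -z); pixel columns grow to the right and rows downward; lengths in m; the calibration is good to about 2 mm. A picture is of the moment at which its call begins. camera_model takes no time and is no camera call.
A pose or a line that the arm cannot do raises arm.MotionError and nothing moves.
- arm.job_done(): hands the job in; it is judged then, once.
The state is a dict: "time_s": time; "qpos": joint angles; "qd": joint speeds; "effort": joint torques, N m; "tool_pos": TCP position; "tool_rot": TCP orientation; "force": force on the tool from outside, world axes, zero at the start; "ft_torque": the same for the moment, N m; "opening": finger opening in m; "grasp_force": force on a finger pad.
Only numpy, scipy, OpenCV 4.12 (cv2) and the standard library are available. Lean on these libraries where they do the work, as an engineer would, in place of code of your own. Each camera call takes 0.05 s, during which the arm holds its last target. There are 200 camera calls.

## Working session

There is one attempt and no reset: what is moved stays moved. The work goes in short steps, each a Python script; the robot and the scene stay as the last script left them, time stands still between calls to the robot, and variables do not carry over. Pictures are saved under pics/ and viewed, at most 10 in all, crops included, and the job is handed in when it is done.

```bash
mkdir -p pics; ls; python3 - <<'E'
from cell import arm
import cv2,numpy as np
for n in("scene","top"):
    im=arm.camera(n); cv2.imwrite(f"pics/{n}0.png",im)
    m=arm.camera_model(n); print(n,m)
print(arm.get_obs())
E
```

```text
pics
scene {'camera_matrix': array([[483.54269926,   0.        , 277.3667027 ],
       [  0.        , 483.54269926, 214.00411694],
       [  0.        ,   0.        ,   1.        ]]), 'world_from_camera': array([[ 0.0232115 , -0.68161314,  0.73134449,  1.34892013],
       [ 0.99965367,  0.02489835, -0.00852187, -0.02544058],
       [-0.01240065,  0.731289  ,  0.681955  ,  0.90009852],
       [ 0.        ,  0.        ,  0.        ,  1.        ]])}
top {'camera_matrix': array([[379.50556042,   0.        , 276.80309158],
       [  0.        , 379.50556042, 214.81011999],
       [  0.        ,   0.        ,   1.        ]]), 'world_from_camera': array([[ 0.02513794,  0.99499928, -0.09666704,  0.43491689],
       [-0.9995497 ,  0.02343183, -0.01874435, -0.03599081],
       [-0.01638553,  0.09709471,  0.99514026,  1.18817374],
       [ 0.        ,  0.        ,  0.        ,  1.        ]])}
{'time_s': 0.1, 'qpos': array([-1.23995927e+00,  3.20226893e-01,  1.56554942e+00,  2.28303795e-05,
        1.25741140e+00, -2.00113760e-02]), 'qd': array([ 0.00175446, -0.00397897, -0.00245861,  0.00019142, -0.00089407,
       -0.00096989]), 'effort': array([ 1.15011040e-03, -4.16406190e+01, -2.34704018e+01,  1.39329413e-04,
        4.89790706e-03,  2.28764344e-05]), 'tool_pos': array([ 0.19748686, -0.53956776,  0.23056991]), 'tool_rot': array([-3.09182430e+00, -5.48002632e-01,  3.53948998e-04]), 'force': array([ 0.18607768,  0.68159068, -0.81663279]), 'ft_torque': array([ 0.0041029 , -0.01984828,  0.01236428]), 'grasp_force': 0.0, 'opening': 0.08516360204312623}
```

View pics/scene0.png

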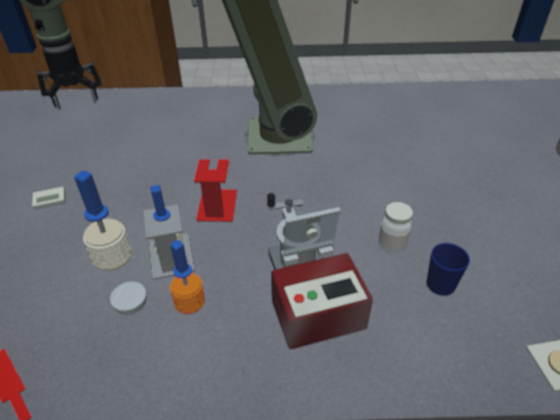

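View pics/top0.png

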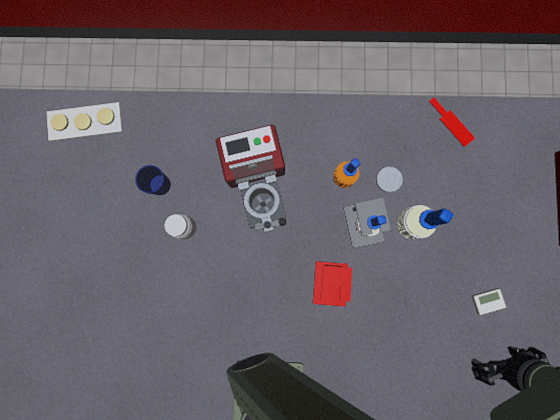

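The scene view shows these candidates for the brush:
- Blue and off-white in the grey steel stand at (160,205).
- The larger blue one, free-standing, at (92,195)/(105,243).
- Orange at (182,260)/(187,293).

For the stand, there is grey at (167,235) and a red fork at (215,190). I choose the brush in the grey stand. In the top view that brush's handle is at (377,222), the stand at (366,222), and the mill cup at (262,202). Next is one close crop.

```bash
python3 - <<'E'
import cv2,numpy as np
t=cv2.imread("pics/top0.png");s=cv2.imread("pics/scene0.png")
r=lambda im,x,y,w,h:cv2.resize(im[y:y+h,x:x+w],(400,300),interpolation=cv2.INTER_CUBIC)
a=np.hstack([r(t,210,160,100,75),r(t,330,185,80,60)])
b=np.hstack([r(s,250,185,120,90),r(s,125,175,100,75)])
cv2.imwrite("pics/crop1.png",np.vstack([a,b]))
E
```

```text
(no output)
```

View pics/crop1.png

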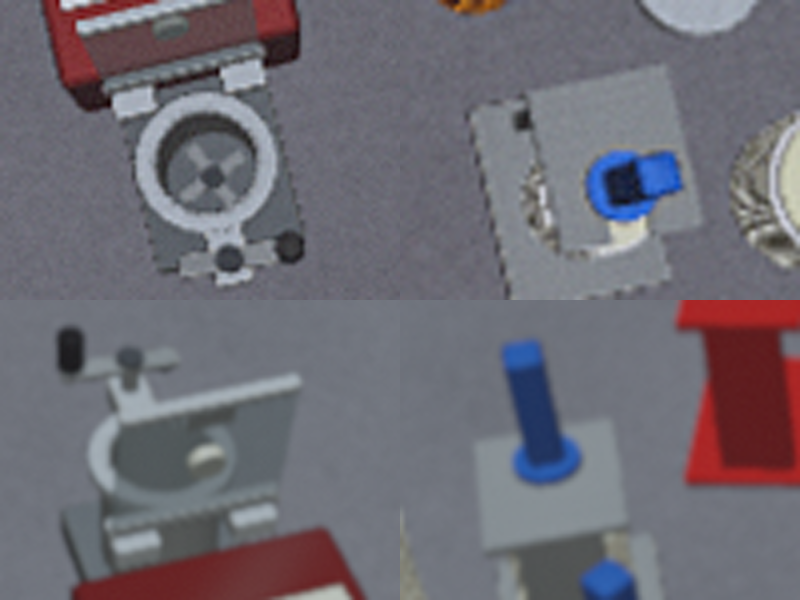

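The close crop confirms it: blue handle and collar with off-white bristles, in the grey fork, whose slot opens towards the robot (bottom of the top view). Next I turn pixels into points.

```bash
cat > h.py <<'E'
import cv2,numpy as np
from cell import arm
from scipy.spatial.transform import Rotation as R
M={n:arm.camera_model(n) for n in("scene","top")}
def ray(n,p):
    m=M[n];d=np.linalg.inv(m["camera_matrix"])@[p[0],p[1],1.]
    T=m["world_from_camera"];return T[:3,3],T[:3,:3]@[d[0],-d[1],-d[2]]
def at(n,p,z):
    o,d=ray(n,p);return o+d*(z-o[2])/d[2]
def tri(ps,pt):
    o1,d1=ray("scene",ps);o2,d2=ray("top",pt)
    s=np.linalg.lstsq(np.c_[d1,-d2],o2-o1,rcond=None)[0]
    a,b=o1+s[0]*d1,o2+s[1]*d2;return (a+b)/2,np.linalg.norm(a-b)
def proj(n,P):
    m=M[n];T=np.linalg.inv(m["world_from_camera"]);q=T[:3,:3]@P+T[:3,3]
    u=m["camera_matrix"]@[q[0],-q[1],-q[2]];return u[:2]/u[2]
def down(yaw): # tool z down, tool x axis at heading yaw; fingers close at yaw-90deg
    return (R.from_euler('z',yaw)*R.from_euler('x',np.pi)).as_rotvec()
E
python3 - <<'E'
from h import *
np.set_printoptions(precision=4,suppress=True)
t=cv2.imread("pics/top0.png");s=cv2.imread("pics/scene0.png")
# stand plate corners from crop
C=[(330+(x-400)/5,185+y/5) for x,y in[(525,93),(668,65),(703,222),(562,250)]]
P=np.array([at("top",c,.135) for c in C]);print("plate",P,"sides",[np.linalg.norm(P[i]-P[i-1]) for i in range(4)])
print("plate scene",[at("scene",(125+(x-400)/4,175+(y-300)/4),.135) for x,y in[(475,445),(612,420),(630,523),(485,550)]])
for n,im,box in(("top",t,(360,205,392,238)),("scene",s,(140,175,178,225))):
    x0,y0,x1,y1=box;h=cv2.cvtColor(im[y0:y1,x0:x1],cv2.COLOR_BGR2HSV)
    m=cv2.inRange(h,(105,140,30),(125,255,255))
    for y in range(0,y1-y0): print(y+y0,''.join('%4d'%h[y,x,2] if m[y,x] else '   .' for x in range(x1-x0))) if n=="top" else None
    ys,xs=np.where(m>0);print(n,xs.min()+x0,xs.max()+x0,ys.min()+y0,ys.max()+y0)
# mill: flange bright ring
ringc=(210+207/4,160+162/4)
g=cv2.cvtColor(t,cv2.COLOR_BGR2GRAY)[180:226,236:290]
m=(g>150).astype(np.uint8)
for c in cv2.findContours(m,cv2.RETR_EXTERNAL,cv2.CHAIN_APPROX_NONE)[0]:
    if len(c)>30:
        (cx,cy),ax,an=cv2.fitEllipse(c);print("ell",cx+236,cy+180,ax,at("top",(cx+236,cy+180),.13))
print("ring guess",ringc,at("top",ringc,.13))
print("pivot",at("top",(267.5,224.5),.1565),"knob",at("top",(282.5,221.7),.1845),"knob scene",at("scene",(271,195),.1845),tri((271,195),(282.5,221.7)))
print("ring scene", at("scene",(250+164*.3,185+160*.3),.13))
for nm,p in(("bigbrush top",((83,175),(446,213))),("brush top",((157,187),(381.7,219.3)))): print(nm,tri(*p))
print("jar",at("top",(177,225),.115),"beaker",at("top",(148,180),.1),"dish",at("top",(390,179),.027))
E
```

```text
plate [[ 0.5737 -0.2333  0.135 ]
 [ 0.5913 -0.3127  0.135 ]
 [ 0.5041 -0.3317  0.135 ]
 [ 0.4867 -0.2541  0.135 ]] sides [np.float64(0.08945881303798356), np.float64(0.08128921820462419), np.float64(0.08925157132686339), np.float64(0.07953330922433334)]
plate scene [array([ 0.5075, -0.329 ,  0.135 ]), array([ 0.4884, -0.2512,  0.135 ]), array([ 0.5757, -0.23  ,  0.135 ]), array([ 0.5941, -0.308 ,  0.135 ])]
205    .   .   .   .   .   .   .   .   .   .   .   .   .   .   .   .   .   .   .   .   .   .   .   .   .   .   .   .   .   .   .   .
206    .   .   .   .   .   .   .   .   .   .   .   .   .   .   .   .   .   .   .   .   .   .   .   .   .   .   .   .   .   .   .   .
207    .   .   .   .   .   .   .   .   .   .   .   .   .   .   .   .   .   .   .   .   .   .   .   .   .   .   .   .   .   .   .   .
208    .   .   .   .   .   .   .   .   .   .   .   .   .   .   .   .   .   .   .   .   .   .   .   .   .   .   .   .   .   .   .   .
209    .   .   .   .   .   .   .   .   .   .   .   .   .   .   .   .   .   .   .   .   .   .   .   .   .   .   .   .   .   .   .   .
210    .   .   .   .   .
[... 3652 characters left out ...]
  .   .   .   .   .   .   .   .   .   .   .   .
top 367 385 215 228
scene 151 169 186 220
ell 261.29789543151855 201.13714408874512 (33.19599151611328, 36.718448638916016) [0.5753 0.0285 0.13  ]
ring guess (261.75, 200.5) [0.5772 0.0273 0.13  ]
pivot [0.508  0.0081 0.1565] knob [ 0.5144 -0.0327  0.1845] knob scene [ 0.5178 -0.0295  0.1845] (array([ 0.5146, -0.0311,  0.1817]), np.float64(0.003176945680876494))
ring scene [0.5872 0.0316 0.13  ]
bigbrush top (array([ 0.5378, -0.4255,  0.2705]), np.float64(0.0024759857408948914))
brush top (array([ 0.5234, -0.2824,  0.2211]), np.float64(0.005173925363593197))
jar [0.5033 0.2675 0.115 ] beaker [0.634  0.3636 0.1   ] dish [ 0.667  -0.3608  0.027 ]
```

Checks hold: plate sides 80 x 89 mm (80 x 92 given), mouth to pivot 71.8 mm (72), pivot to knob 41.3 mm (42), handle top at 221 mm (220). The mill's yaw comes out at about 0.27 and the stand's at about 0.228. I grasp now.

```bash
cat >> h.py <<'E'
YS=.228; US=np.array([np.cos(YS),np.sin(YS),0]); B=np.array([.524,-.284,0])   # stand axis, brush axis
YM=.270; UM=np.array([np.cos(YM),np.sin(YM),0]); VM=np.array([-UM[1],UM[0],0]); MO=np.array([.5785,.0285,0])
def mill(x,y,z): return MO+x*UM+y*VM+[0,0,z]
def st(): 
    o=arm.get_obs();print("t%.1f"%o["time_s"],"tcp",o["tool_pos"].round(4),"F",o["force"].round(1),"open %.4f g %.0f"%(o["opening"],o["grasp_force"]))
E
python3 - <<'E'
from h import *
for p,y in((B+[0,0,.171],YS),(B-.1*US+[0,0,.36],YS),(mill(0,0,.21),YM),(mill(0,0,.36),YM)): print(arm.solve_ik(p,down(y)))
arm.movep(B+[0,0,.30],down(YS)); st()
arm.command_gripper(.06)
arm.movel(B+[0,0,.171],speed=.12,stop_force=10); st()
arm.command_gripper(.015,f_grip=60); st()
arm.movel(B+[0,0,.185],speed=.08); st()
cv2.imwrite("pics/t1.png",np.hstack([cv2.resize(arm.camera("scene")[150:300,90:240],(600,600))]))
E
```

```text
[-5.15964700e-01  3.94851099e-01  1.60736275e+00 -8.88178420e-16
  1.13937880e+00  8.26831627e-01]
[-6.45080633e-01  1.86494582e-01  1.42835141e+00 -4.44089210e-16
  1.52674667e+00  6.97715694e-01]
[ 2.93693204e-02  3.40136179e-01  1.58911994e+00 -8.88178420e-16
  1.21233654e+00  1.33016565e+00]
[ 2.93693204e-02  2.78128812e-01  1.30672104e+00 -8.88178420e-16
  1.55674280e+00  1.33016565e+00]
t1.6 tcp [ 0.5234 -0.2848  0.2997] F [-0.2 -0.6  0.6] open 0.0854 g 0
t3.2 tcp [ 0.5245 -0.2843  0.1718] F [0.8 1.1 0.9] open 0.0598 g 0
t3.7 tcp [ 0.5243 -0.2842  0.1716] F [ 0.6 -0.2  3.8] open 0.0213 g 59
t4.0 tcp [ 0.5242 -0.284   0.1853] F [-0.   0.2 -1.7] open 0.0215 g 59
```

View pics/t1.png

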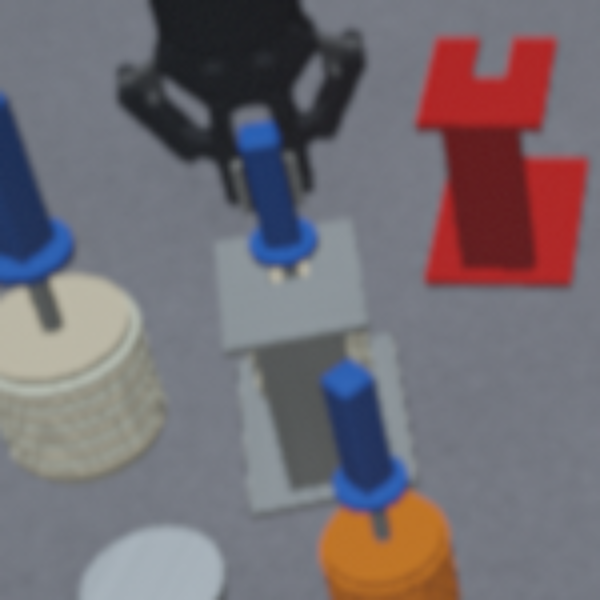

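The crop shows the handle between the pads (270,180), the opening matches its 22 mm width, and the collar (282,240) is lifted clear of the plate. I slide it out and carry it over the mill.

```bash
python3 - <<'E'
from h import *
arm.movel(B-.1*US+[0,0,.187],speed=.12); st()
arm.movel(B-.1*US+[0,0,.36],speed=.25)
arm.movel(mill(0,0,.36),down(YM),speed=.25); st()
arm.movel(mill(0,0,.31),speed=.15); st()
a=arm.camera("top")[140:260,190:350];b=arm.camera("scene")[130:290,220:380]
cv2.imwrite("pics/t2.png",np.hstack([cv2.resize(a,(400,300)),cv2.resize(b,(400,400))[:300]]))
E
```

```text
t5.0 tcp [ 0.4272 -0.3067  0.1871] F [ 0.6 -0.5 -1.2] open 0.0213 g 59
t7.5 tcp [0.5781 0.0275 0.3601] F [ 0.5 -0.3 -1.2] open 0.0213 g 58
t8.0 tcp [0.5786 0.028  0.3105] F [-0.4 -0.2 -1.1] open 0.0212 g 58
```

View pics/t2.png

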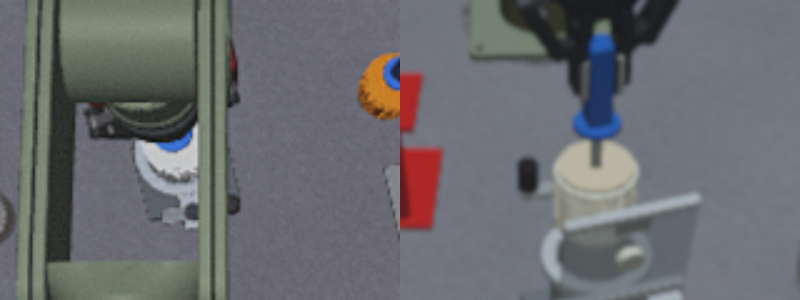

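The brush hangs straight (collar (597,122), head (595,185) in the right crop) and centred over the cup. I start the strokes with a force guard.

```bash
python3 - <<'E'
from h import *
o=.1516
for i in range(3):
    h=arm.movel(mill(0,0,.061+o),speed=.12,stop_force=20); print(h); st()
    if h: break
    arm.movel(mill(0,0,(.128 if i<2 else .20)+o),speed=.14); st()
E
```

```text
False
t9.0 tcp [0.5791 0.0285 0.2135] F [ 0.2 -1.1 -0.4] open 0.0214 g 58
t9.7 tcp [0.5782 0.0285 0.2793] F [-0.3 -0.1 -2.1] open 0.0215 g 58
False
t10.4 tcp [0.5788 0.0285 0.2128] F [ 0.6  0.2 -0.6] open 0.0214 g 58
t11.0 tcp [0.5782 0.0285 0.2794] F [-0.6  0.  -1.7] open 0.0216 g 58
False
t11.7 tcp [0.5788 0.0285 0.2128] F [ 0.5 -0.  -0.6] open 0.0214 g 58
t12.8 tcp [0.5781 0.0285 0.3507] F [-0.1  0.1 -1.8] open 0.0217 g 58
```

Strokes done with almost no force; the lower end reached about 68 mm below the rim. I return the brush along the same path.

```bash
python3 - <<'E'
from h import *
arm.movel(B-.1*US+[0,0,.36],down(YS),speed=.25)
arm.movel(B-.1*US+[0,0,.185],speed=.2); st()
print(arm.movel(B+[0,0,.185],speed=.1,stop_force=10)); st()
print(arm.movel(B+[0,0,.1708],speed=.04,stop_force=5)); st()
arm.command_gripper(.05); st()
arm.movel(B+[0,0,.32],speed=.2)
arm.movep(mill(-.02,-.06,.40),down(YM)); arm.sleep(.2);st()
a=arm.camera("top")[185:245,330:410];b=arm.camera("scene")[150:270,100:260]
s=arm.camera("scene");t=arm.camera("top");cv2.imwrite("pics/s3.png",s);cv2.imwrite("pics/tt3.png",t)
cv2.imwrite("pics/t3.png",np.vstack([np.hstack([cv2.resize(a,(400,300)),cv2.resize(b,(400,300))]),np.hstack([cv2.resize(t[140:260,190:350],(400,300)),cv2.resize(s[170:290,240:400],(400,300))])]))
E
```

```text
t15.5 tcp [ 0.4274 -0.3069  0.1861] F [-0.3  0.1 -1.1] open 0.0212 g 59
False
t16.6 tcp [ 0.5234 -0.2841  0.185 ] F [ 0.1 -0.1 -2.6] open 0.0216 g 59
True
t17.0 tcp [ 0.5236 -0.2842  0.1716] F [-0.8  0.5  3. ] open 0.0216 g 59
t17.4 tcp [ 0.5232 -0.2838  0.1707] F [-0.1 -0.5  0.5] open 0.0502 g 0
t19.6 tcp [ 0.5751 -0.036   0.3994] F [-0.   0.5  1.2] open 0.0499 g 0
```

View pics/t3.png

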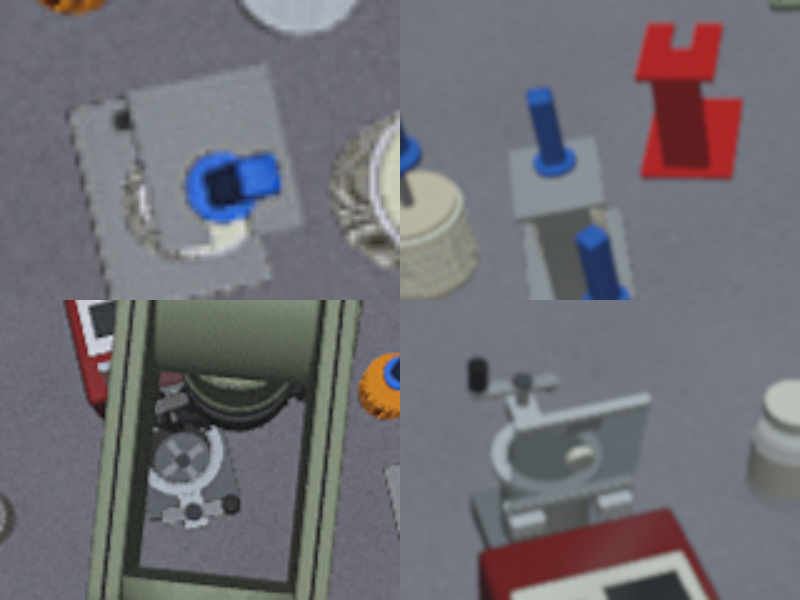

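The lower left is half hidden by the arm. The brush hangs upright in the fork, just as at the start (collar (555,162), top right), and the lid's front edge runs (513,433) to (648,400) in the lower right crop. Next I measure the lid angle and sweep it shut along its arc with the closed fingers.

```bash
python3 - <<'E'
from h import *
px=(240+(580-400)*.4,170+(416-300)*.4)
o,d=ray("scene",px); s=-((o-MO)@VM)/(d@VM); P=o+s*d
x,z=(P-MO)@UM-.066,P[2]-.136; th0=np.arctan2(z,-x); print("edge",P.round(3),"r %.4f"%np.hypot(x,z),"theta %.3f"%th0)
arm.command_gripper(0.)
def tcp(th,r=.110):
    return mill(.066-r*np.cos(th)+.0045*np.sin(th)+.011,0,.136+r*np.sin(th)+.0045*np.cos(th))
arm.movep(mill(.17,0,.36),down(YM)); st()
p=tcp(2.0); arm.movel(mill(.17,0,p[2]-.01),speed=.2,stop_force=10); st()
for th in np.linspace(2.0,0,15):
    h=arm.movel(tcp(th),speed=.1,stop_force=18)
    if h: print("stop",th); break
    if th<.6 or th>1.6: st()
if not h: print(arm.movel(tcp(0)-[0,0,.004],speed=.03,stop_force=10))
st()
E
```

```text
edge [0.658 0.051 0.247] r 0.1127 theta 1.721
t21.1 tcp [0.7419 0.0732 0.3606] F [-0.4 -0.4  0.5] open 0.0000 g 0
t21.9 tcp [0.7428 0.0733 0.2267] F [ 0.4 -0.6  0.6] open -0.0002 g 0
t22.5 tcp [0.7013 0.0624 0.235 ] F [-0.9  0.3  0.1] open -0.0001 g 0
t22.8 tcp [0.6872 0.0585 0.2406] F [-0.6 -0.6 -0.3] open -0.0001 g 0
t23.1 tcp [0.6724 0.0544 0.2444] F [-0.2  0.2  0. ] open -0.0001 g 0
t25.6 tcp [0.566  0.025  0.1994] F [-0.3  0.5 -0.2] open 0.0001 g 0
t25.9 tcp [0.5582 0.0229 0.1859] F [ 0.7 -0.   0.4] open 0.0003 g 0
t26.2 tcp [0.5523 0.0213 0.1714] F [ 0.3 -0.3  0.1] open -0.0003 g 0
t26.5 tcp [0.5484 0.0202 0.1562] F [0.1 0.1 0.7] open 0.0000 g 0
t26.9 tcp [0.5468 0.0197 0.1408] F [ 0.5 -0.2  0.3] open -0.0001 g 0
True
t27.1 tcp [0.5472 0.0197 0.1399] F [-2.4  0.   8.5] open 0.0003 g 4
```

```bash
python3 - <<'E'
from h import *
arm.movel(mill(-.033,0,.30),speed=.25); arm.movep(mill(-.1,-.2,.36),down(YM+.716)); arm.sleep(.1); st()
t=arm.camera("top");s=arm.camera("scene");cv2.imwrite("pics/s4.png",s);cv2.imwrite("pics/tt4.png",t)
cv2.imwrite("pics/t4.png",np.hstack([cv2.resize(t[160:235,210:310],(400,300),interpolation=2),cv2.resize(s[185:275,250:370],(400,300),interpolation=2)]))
E
```

```text
t29.0 tcp [ 0.5355 -0.1899  0.3591] F [0.3 0.2 0.6] open 0.0000 g 0
```

View pics/t4.png

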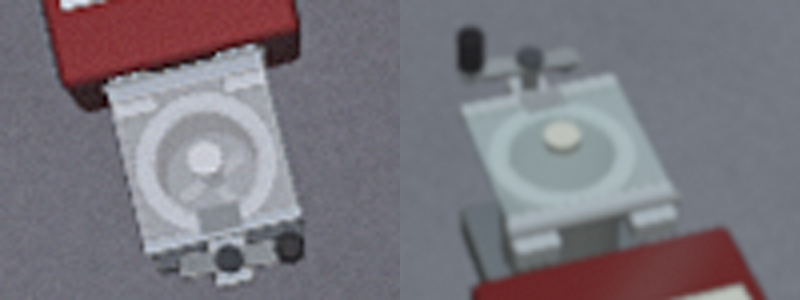

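The lid lies flat and shut, and it met its stop with the fingertips at 140 mm, the height of the shut lid's upper face. The latch is unchanged, with the knob at (290,247) in the top crop. I grip the knob lightly and swing it round its pivot.

```bash
python3 - <<'E'
from h import *
k=lambda ph,z: mill(-.072-.042*np.cos(ph),-.042*np.sin(ph),z)
rot=down(YM+.716); p0=1.456
arm.command_gripper(.055)
arm.movep(k(p0,.25),rot); st()
print(arm.movel(k(p0,.161),speed=.12,stop_force=6)); st()
arm.command_gripper(.012,f_grip=25); st()
for ph in np.linspace(p0,0.0,9)[1:]:
    h=arm.movel(k(ph,.161),speed=.06,stop_force=20); st()
    if h: print("stop",ph); break
arm.command_gripper(.055); st()
arm.movel(k(0,.26),speed=.15)
arm.movep(mill(-.1,-.2,.36),rot); arm.sleep(.1); st()
t=arm.camera("top");s=arm.camera("scene")
cv2.imwrite("pics/t5.png",np.vstack([np.hstack([cv2.resize(t[160:235,210:310],(400,300),interpolation=2),cv2.resize(s[185:275,250:370],(400,300),interpolation=2)]),np.hstack([cv2.resize(t[185:245,330:410],(400,300)),cv2.resize(s,(400,300))])]))
E
```

```text
t30.4 tcp [ 0.5166 -0.0328  0.251 ] F [ 0.6 -0.4  0.7] open 0.0550 g 0
False
t31.3 tcp [ 0.5164 -0.0325  0.1618] F [-0.2 -0.8 -0. ] open 0.0546 g 0
t31.7 tcp [ 0.5158 -0.0319  0.1617] F [-1.3  2.   5.1] open 0.0189 g 25
t32.0 tcp [ 0.5096 -0.0336  0.1618] F [ 3.8 -3.6  2.4] open 0.0191 g 25
t32.3 tcp [ 0.5023 -0.0348  0.1618] F [  4.3 -10.3   2.2] open 0.0190 g 25
t32.6 tcp [ 0.4947 -0.0343  0.162 ] F [  2.5 -16.6   3. ] open 0.0189 g 25
t32.8 tcp [ 0.4869 -0.0292  0.1618] F [  0.9 -11.7   5.3] open 0.0190 g 26
t33.1 tcp [ 0.4807 -0.0233  0.1617] F [ 0.7 -7.5  5.1] open 0.0189 g 26
t33.4 tcp [ 0.4758 -0.017   0.1617] F [ 1.  -4.8  5.1] open 0.0190 g 25
t33.7 tcp [ 0.4721 -0.0099  0.1616] F [ 2.1 -4.4  4.6] open 0.0191 g 26
t33.9 tcp [ 0.4693 -0.0026  0.1616] F [ 1.4 -4.   4.2] open 0.0188 g 26
t34.4 tcp [ 0.4682 -0.0017  0.1606] F [-0.1  0.1 -0. ] open 0.0552 g 0
t36.2 tcp [ 0.535  -0.1894  0.3591] F [ 0.3 -0.  -0.7] open 0.0550 g 0
```

View pics/t5.png

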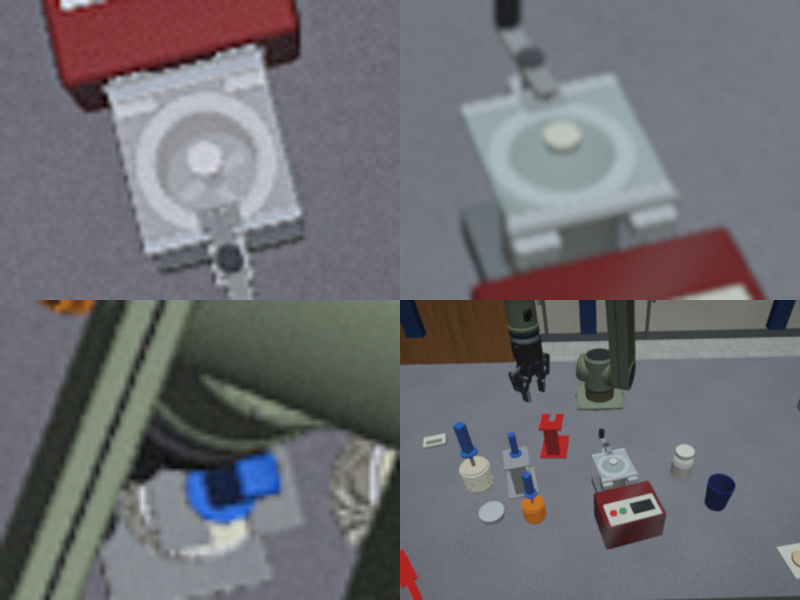

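The nose points squarely over the lid (nose (220,210), pivot (230,258), in line with the chamber axis). The final knob position puts the latch at about 0.02 rad. The brush hangs in its fork and the bystanders are unmoved, so I hand in.

```bash
python3 -c "
from cell import arm
print(arm.job_done())"
```

```text
the job is handed in; nothing more can be done
None
```

I handed the job in at about 36 s with every step done: three strokes to about 68 mm below the rim and back, the brush hanging upright in its fork, the lid shut and the latch square over it, with the jar, beaker and dish never approached; the judge returned no verdict, so this rests on my final picture and measurements.

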